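# Swing a sign plank into the striping jig

### The arm

A 6-joint arm with a two-finger parallel gripper is mounted at the origin on the work surface. World frame = base frame: x ahead of the robot, y to its left, z up, the work surface at z = 0. Lengths are in mm, angles in rad, forces in N, time in s.
With the tool pointing down it reaches from about 250 to 850 mm from the base axis. Payload 12.5 kg.
Tool frame: the origin (TCP) lies on the centre line of the jaws, within the pads' length; the fingertips stand tips_ahead ahead of it and the grasp point (between the pads) lies 2 mm behind it (tips_ahead is the distance from the TCP to the fingertips, in mm); z points along the fingers, y is the direction in which the jaws open and shut (so a half turn about z gives the same grasp; the last joint's range is limited). The gripper opens to 93 mm and grips with 3 to 60 N. Pads are 15 mm wide; open, the fingers measure 128 mm over their backs; the gripper's body (75 mm by 188 mm) begins 65 mm behind the grasp point.
Start: joints at [1.184, 0.351, 1.652, -0, 1.139, -0.085], TCP at [163.45, 525.137, 235.633] pointing down, gripper open.
Joint ranges: [-2.75, 2.75], [-0.79, 2.1], [0.01, 2.65], [-1.57, 4.71], [0.07, 3.14], [-2.87, 2.87]. Speed limits (rad/s): [2.22, 2.22, 2.79, 3.14, 3.14, 3.14].

### API

Orientations are given as a 3x3 rotation matrix whose columns are the frame's x, y, z axes.
In Python, from plant import state, capture, camera_model, hand_in, tips_ahead gives the robot as it stands. The module is installed in compiled form; this text tells all that it offers.
- The arm moves only by the tool jog_arm, never from a script. Its argument "targets" is a list of rows, each an object with "slide": the shift along the tool's x, y, z in m, a list of three; "twist": the turn about the tool's z in rad. In form: [{"slide": [tx, ty, tz], "twist": twist}, ...]. A call has 1 to 10 rows; each row is the pose to reach, as a shift and turn from the pose commanded when the call began, along the tool's axes at that moment; what a row does not reach only later rows make up. A row lasts 1/10 s, in which the tool goes at most 50 mm and 8.59 degrees, less where a joint would pass 70% of its speed; a pose out of reach is approached as far as the arm can. A call with a gripper value outside its range is refused whole. "fingers" is the gripper command: -1 is fully open, 1 is shut, values between are in proportion, set as the call begins (left out, the last holds). The fingers move at their own pace and stop on an object; "newtons" is the grip in N (left out, the last holds). Time passes only in rows, so rows that repeat a pose let the fingers close. It gives the time, the measured TCP pose, the force and the opening at its end, in the units of the state.
- state(): the state, without advancing time (a new reading comes with each control period).
- capture(name): name is "side" or "top" or "wrist"; returns the picture (420x560x3 uint8, blue, green, red); there is no depth.
- camera_model(name): a dict with "fx", "fy", "cx", "cy" (pixels), "extrinsics" (4x4, takes a point from camera to world coordinates). Camera axes: x right, y down, z forward; pixel columns grow to the right and rows downward; lengths in mm; the calibration is good to about 2 mm. The wrist camera is an equidistant fisheye: a pixel r from the principal point sees the ray r / f radians off the axis. A picture is of the moment at which its call begins: read the wrist's pose just before it. camera_model takes no time and is no camera call; for the wrist camera it gives the pose at the moment of the call.
- hand_in(): hands the job in, once; it reports no verdict.
The state is a dict: "time": time; "qpos": joint angles; "joint_vel": joint speeds; "joint_torque": joint torques, N m; "tool_pos": TCP position; "orientation": TCP orientation; "ft_force": force on the tool from outside, world axes, zero at the start; "ft_torque": the same for the moment, N m; "finger_gap": finger opening in mm.
Only numpy, scipy, OpenCV 4.12 (cv2) and the standard library are available. Lean on these libraries where they do the work, as an engineer would, in place of code of your own. Each camera call takes 0.05 s, during which the arm holds its last target. There are 200 camera calls.

### The job

Load the sign plank into the pinstriping jig: keeping it flat on the board, first bring its notched end up against the fixed post while the plank still lies askew, then swing it round the post, past the sprung catch, until it rests fully home on the black rubber stop with the catch sprung out behind it, and let go. The stop may be set up to 2 cm either way, so feel for it and push gently (never over about 30 N in all against the jig), and leave the other things where they are.

Things in the scene. Friction and masses are not known exactly. Their poses are not given: they have to be found in the camera images.
- board: Fixed plywood board 370 (x) x 350 (y) x 12 mm on which jig and plank lie; origin under its centre.
- jig: Fixed jig on the board. Origin: centre of the foot of its steel post (diameter 16, 45 mm tall), at the board's top; z up. x runs from the post along the middle of the line in which the plank must finally lie; the plank swings in from the -y side towards +y. A steel bar 12 mm wide, 6 mm high leaves the post towards -x. All is rigid but the catch.
- stop_mid (a point): Middle setting of the stop, on the jig at x 212, y 31 mm, board level. The stop is an upright black rubber pin, diameter 16, 28 mm high, on a blue head (28 mm high; block x 248 to 284, y +-50; arm to the stop x 204 to 266, y 40 to 54 mm). Head, stop and catch are locked swung about the post by up to 0.09 rad either way (19 mm): not measured.
- catch_mid (a point): Middle setting of the catch's point, on the jig at x 228.5, y -24.5 mm, board level: 4 mm into the way of the seated plank's end. Its front slopes 30 degrees to jig y, its back 60. The plank's leading corner pushes the nose in, its end face slides along it, and 1.5 mm before the plank meets the stop the nose springs out behind it and presses it on to stop and post.
- catch (a joint): Slippery orange wedge nose on the head, facing the post, 5 to 21 mm above the board; slides back along jig +x. Value in m: 0 fully out, at most 0.009; spring 2 N at 0 plus 0.5 N per mm. The passing plank holds it in by 2.5 to 4 mm (some 4 N sideways at first); once it has sprung out behind the plank it stands at about 0.0014.
- plank: Loose wooden plank 230 x 46 x 22 mm, 0.15 to 0.31 kg, black top with stripes, flat on the board, askew of the jig line by 0.45 to 0.8 rad. Origin: middle of the underside; x along it to the plain square end (+115 mm), z up. The notched end (-115 mm), nearest the post, has two round lobes, radius 10, centred at x -105, y +-13 mm; the notch between them seats on the post.
- plank_heel (a point): Point on the plank, 117.5 mm behind its origin on its centre line, underside: where the axis of the post lies when the notch is seated on the post.
- plank_tip (a point): Middle of the plank's plain end, at its underside, 115 mm from the origin, 232.5 mm from the heel point.
- tin: Paint tin, yellow label, diameter 66, 75 mm tall, origin under its centre; leave alone.
- cup_a: White plastic mixing cup, diameter 48, 32 mm tall, origin under its centre; leave alone.
- cup_b: Blue plastic mixing cup, diameter 48, 32 mm tall, origin under its centre; leave alone.
- tape: Green tape roll lying flat, diameter 90, 24 mm tall, origin under its centre; leave alone.
- brush: Paint brush lying flat, about 200 mm long; leave alone.
- tape_s: Small blue tape roll, diameter 44, 12 mm tall, lying on the board on the +y side of the jig line near the post, origin under its centre; leave alone.
- sample: Black sample panel lying flat, 150 x 100 x 12 mm, origin under its centre; leave alone.
Mind the look-alikes: they are no part of the job. Leave any purple look-alike of the plank alone.

How it is judged (in metres and radians):
On the way, in this order (a step that is already met when the one before it is completed fails the run):
1. the notched end is brought up against the post while the plank is still askew by more than 0.2 rad (heel point within 5 mm of the post's axis, pressing on it with over 1.5 N) (horizontal distance between plank_heel and jig below 0.005 m and angle between the x axis of plank and the x axis of jig, either way round above 0.2 rad and contact force between plank and jig above 1.5 N), for 0.1 s.
2. swung about the post (heel point within 10 mm of it), the plank pushes the catch back by more than 2 mm (value of joint catch above 0.002 m and horizontal distance between plank_heel and jig below 0.01 m and y of plank_tip in the frame of jig above -0.028 m).
At the end, for the whole second after the job is handed in: The plank lies flat and still in the line set by the stop (within 0.1 rad of jig x), its notch on the post (heel point within 3 mm of the post's axis), its plain end between stop and catch, the catch sprung out behind it (less than 2.2 mm in) and pinching it (over 1 N), released (horizontal distance between plank_heel and jig below 0.003 m and angle between the x axis of plank and the x axis of jig, either way round below 0.1 rad and y of plank_tip in the frame of jig above -0.0235 m and x of plank_tip in the frame of jig above 0.2 m and value of joint catch below 0.0022 m and contact force between plank and jig above 1 N and angle between plank's own z axis and vertical below 0.03 rad and z of plank in the frame of jig below 0.003 m and linear speed of plank below 0.01 m/s); the robot touches nothing.
It fails at once if the plank is forced against the jig (post, stop or catch) with more than 30 N in all (contact force between plank and jig above 30 N).
It fails at once if the plank is lifted off the board by more than 12 mm (z of plank in the frame of jig above 0.012 m).
It fails at once if a bystander (tin, cups, tape rolls, brush, sample panel) is moved by more than 20 mm (distance of any of tin, cup_a, cup_b, tape, brush, tape_s, sample from where it was at the start of the episode above 0.02 m).
It also fails if it takes over 72 s, if anything falls off the work surface, if the arm or the gripper's body presses on something with over 40 N, if the wrist force passes 120 N, or if a joint passes its speed limit or range.

## Working session

There is one attempt and no reset: what is moved stays moved. The work goes in short steps, Python scripts to look and compute and a tool call to move; the robot and the scene stay as the last step left them, time stands still between calls to the robot, and variables do not carry over. Pictures are saved under pics/ and viewed, about 8 in all and at most 12, crops included, and the job is handed in when it is done.

Besides the shell and the picture viewer there is one more tool, called after ">>>" in YAML: its name, and indented under it one key for each argument. jog_arm: Moves the arm, as the interface text tells. Its arguments: {"type":"object","properties":{"targets":{"type":"array"},"fingers":{"type":"number"},"newtons":{"type":"number"}},"required":["targets"]}

```bash
mkdir -p pics
python3 - <<'E'
from plant import *
import cv2, numpy as np
s=state()
for k in s: print(k, np.round(s[k],3).tolist())
print(tips_ahead if not callable(tips_ahead) else tips_ahead())
for n in ["top","side","wrist"]:
    m=camera_model(n); print(n,{k:np.round(v,3).tolist() for k,v in m.items()})
    cv2.imwrite(f"pics/{n}0.png",capture(n))
a=cv2.imread("pics/top0.png");print(a.shape)
E
```

```text
time 0.0
qpos [1.184, 0.351, 1.652, -0.0, 1.139, -0.085]
joint_vel [-0.001, -0.001, -0.001, -0.0, 0.002, 0.001]
joint_torque [-0.001, -49.732, -28.525, 0.07, 0.025, -0.0]
tool_pos [163.327, 524.852, 235.102]
orientation [[-0.955, 0.297, -0.0], [0.297, 0.955, -0.001], [0.0, -0.001, -1.0]]
ft_force [-0.702, 0.523, -0.367]
ft_torque [-0.006, 0.007, 0.001]
finger_gap 93.277
17.0
top {'fx': 409.722, 'fy': 409.722, 'cx': 277.754, 'cy': 207.956, 'extrinsics': [[-0.018, -0.98, 0.196, 215.304], [-1.0, 0.022, 0.015, -16.227], [-0.019, -0.196, -0.98, 1289.011], [0.0, 0.0, 0.0, 1.0]]}
side {'fx': 487.691, 'fy': 487.691, 'cx': 272.898, 'cy': 215.357, 'extrinsics': [[-0.998, -0.01, 0.064, 382.569], [-0.06, 0.504, -0.861, 1143.364], [-0.024, -0.863, -0.504, 721.624], [0.0, 0.0, 0.0, 1.0]]}
wrist {'fx': 325.192, 'fy': 325.192, 'cx': 282.221, 'cy': 208.149, 'extrinsics': [[0.297, 0.911, 0.287, 82.965], [0.955, -0.283, -0.09, 549.922], [-0.001, 0.301, -0.954, 384.309], [0.0, 0.0, 0.0, 1.0]]}
(420, 560, 3)
```

View pics/top0.png

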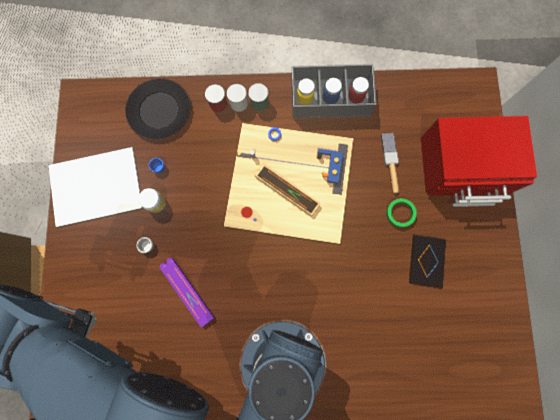

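View pics/side0.png

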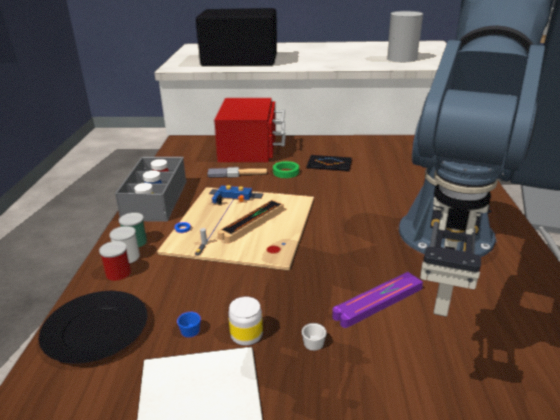

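The top view shows the board at about (290,183), the post near (249,155), the blue head near (335,165), and the plank from (258,172) to (317,210). The side view shows the same layout, with the purple look-alike near the arm. I'll enlarge both.

Run:
```python
import cv2
a=cv2.imread("pics/top0.png")[120:250,220:360]; b=cv2.imread("pics/side0.png")[175:270,160:320]
cv2.imwrite("pics/tc.png",cv2.resize(a,None,fx=5,fy=4.6,interpolation=cv2.INTER_CUBIC)[:598])
cv2.imwrite("pics/sc.png",cv2.resize(b,None,fx=5,fy=5,interpolation=cv2.INTER_CUBIC))
```

```text
(no output)
```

View pics/tc.png

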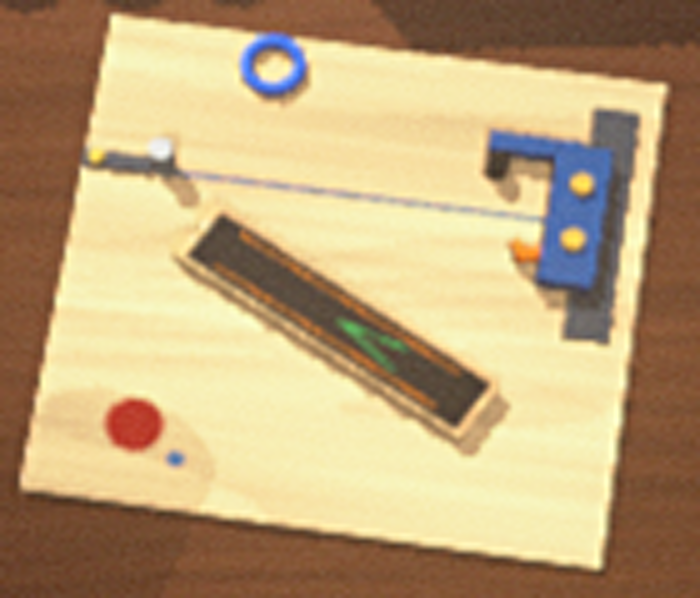

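View pics/sc.png

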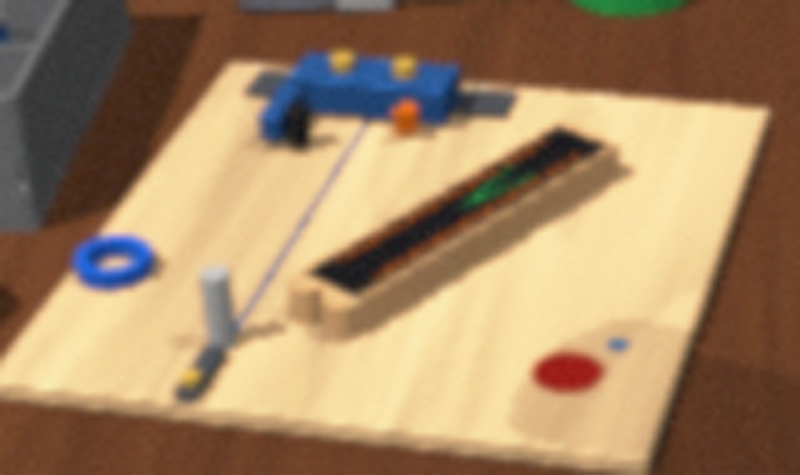

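```bash
cat > h.py <<'E'
import numpy as np, cv2, json
from plant import *
def ray(m,u,v,fish=False):
    p=np.array([(u-m["cx"])/m["fx"],(v-m["cy"])/m["fy"]])
    if fish:
        t=np.linalg.norm(p); d=np.r_[p/t*np.sin(t),np.cos(t)] if t>1e-9 else np.array([0,0,1.])
    else: d=np.r_[p,1]; d/=np.linalg.norm(d)
    E=np.array(m["extrinsics"]); return E[:3,3],E[:3,:3]@d
def atz(m,u,v,z,fish=False):
    o,d=ray(m,u,v,fish); return o+d*(z-o[2])/d[2]
def tri(r1,r2):
    (o1,d1),(o2,d2)=r1,r2
    t=np.linalg.lstsq(np.c_[d1,-d2],o2-o1,rcond=None)[0]
    a,b=o1+t[0]*d1,o2+t[1]*d2; return (a+b)/2,np.linalg.norm(a-b)
E
python3 - <<'E'
from h import *
T=camera_model("top");S=camera_model("side")
t=lambda u,v:(220+u/5,120+v/4.6); s=lambda u,v:(160+u/5,175+v/5)
for n,a,b in [("posttop",(160,148),(215,272)),("endcorner_far",(495,380),(565,128)),("endcorner_near",(462,430),(615,150)),("board c NW",(112,14),(0,392)),("boardNE",(667,85),(235,62)),("boardSE",(602,570),(770,110)),("redspot",(133,424),(568,372)),("bolt near",(572,238),(404,66))]:
    p,e=tri(ray(T,*t(*a)),ray(S,*s(*b))); print(n,p.round(1),round(e,1))
for n,a,z in [("post",(160,148),57),("lineA",(175,172),12),("lineB",(545,218),12),("stop?",(497,150),40),("catchtip",(512,248),30),("lobeFar",(215,215),34),("lobeNear",(180,250),34),("endF",(495,380),34),("endN",(464,430),34),("tape_s",(273,65),22)]:
    print(n,atz(T,*t(*a),z).round(1))
E
```

```text
posttop [644.1  80.8  55.4] 0.8
endcorner_far [ 478.3 -126.4   30.3] 6.2
endcorner_near [ 446.2 -104.8   27.2] 3.2
board c NW [760.2 116.    3.7] 8.0
boardNE [ 697.8 -249.3    9.4] 1.4
boardSE [ 352.7 -190.2    8.6] 0.0
redspot [460.  102.7  10.8] 0.8
bolt near [ 576.7 -177.5   43.9] 0.0
post [643.2  80.7  57. ]
lineA [640.7  74.5  12. ]
lineB [ 601.  -164.9   12. ]
stop? [ 642.3 -133.2   40. ]
catchtip [ 574.5 -140.9   30. ]
lobeFar [601.6  47.6  34. ]
lobeNear [576.9  70.2  34. ]
endF [ 480.6 -126.3   34. ]
endN [ 446.5 -105.7   34. ]
tape_s [715.4   9.   22. ]
```

The crops show the post top at top-crop (160,148) and side-crop (215,272). The plank's plain end is at top-crop (495,380)–(462,430), and its notched end at (215,215)–(180,250) faces the post. The catch is orange and the stop is black. Next I'll move above the plank.

>>> jog_arm:
  targets:
    - {"slide": [-0.04,-0.033,0],"twist": 0.14}
    - {"slide": [-0.08,-0.066,0],"twist": 0.28}
    - {"slide": [-0.12,-0.1,0],"twist": 0.42}
    - {"slide": [-0.16,-0.133,0],"twist": 0.56}
    - {"slide": [-0.2,-0.166,0],"twist": 0.7}
    - {"slide": [-0.24,-0.2,0],"twist": 0.84}
    - {"slide": [-0.28,-0.233,0],"twist": 0.98}
    - {"slide": [-0.32,-0.266,0],"twist": 1.12}
    - {"slide": [-0.36,-0.3,0],"twist": 1.26}
    - {"slide": [-0.36,-0.3,0],"twist": 1.26}
  fingers: -1

```text
time: 1.15
tool_pos: [419.5, 128.6, 235.6]
orientation: [[-0.001, 1.0, 0.0], [1.0, 0.001, -0.0], [-0.0, 0.0, -1.0]]
ft_force: [-0.2, 1.2, 0.5]
finger_gap: 93.0
```

>>> jog_arm:
  targets:
    - {"slide": [-0.032,0.021,0],"twist": 0.125}
    - {"slide": [-0.064,0.042,0],"twist": 0.25}
    - {"slide": [-0.095,0.063,0],"twist": 0.375}
    - {"slide": [-0.127,0.084,0],"twist": 0.5}
    - {"slide": [-0.159,0.105,0],"twist": 0.622}
    - {"slide": [-0.159,0.105,0],"twist": 0.622}
    - {"slide": [-0.159,0.105,0],"twist": 0.622}

```text
time: 1.85
tool_pos: [524.2, -26.7, 235.2]
orientation: [[0.575, 0.818, -0.001], [0.818, -0.575, 0.0], [-0.0, -0.001, -1.0]]
ft_force: [-0.8, 0.7, 0.5]
finger_gap: 92.9
```

Run:
```python
from h import *
import pickle
s=state(); m=camera_model("wrist"); im=capture("wrist"); cv2.imwrite("pics/w1.png",im)
pickle.dump(m,open("w1.pkl","wb")); print(np.round(s["tool_pos"],1),s["ft_force"])
cv2.imwrite("pics/w1b.png",cv2.resize(im,(800,600),interpolation=cv2.INTER_CUBIC))
```

```text
[524.2 -26.7 235.2] [-0.78855257  0.74760436  0.50102264]
```

View pics/w1b.png

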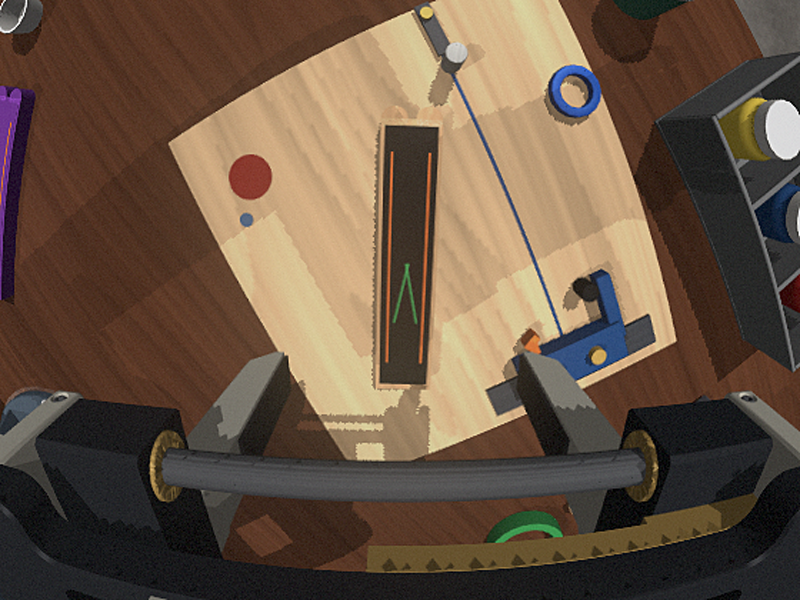

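The wrist view shows the plank from about (412,118) to (402,386), the post top at (455,50), the stop at (583,287), the catch at (530,342) and the line from (452,75) to (560,335). I'll enlarge the key regions once.

Run:
```python
import cv2, numpy as np
a=cv2.imread("pics/w1.png")
c=lambda x0,y0,w,h,f:cv2.resize(a[y0:y0+h,x0:x0+w],None,fx=f,fy=f,interpolation=cv2.INTER_CUBIC)
A=c(250,20,100,75,4)   # post+notch
B=c(345,180,100,75,4)  # stop+catch
C=c(250,225,100,75,4)
cv2.imwrite("pics/m.png",np.vstack([np.hstack([A,B]),np.hstack([C,np.zeros_like(A)])]))
```

```text
(no output)
```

View pics/m.png

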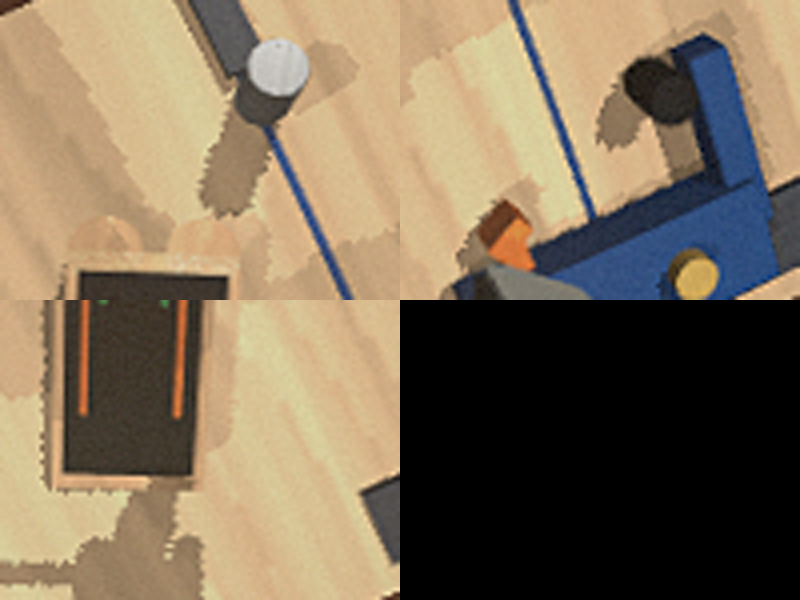

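Run:
```python
from h import *
import pickle
m=pickle.load(open("w1.pkl","rb"))
P={}
for n,u,v,z in [("post",319.5,37,57),("lineA",317.5,52.5,12),("lineB",393,233.75,12),("notch",288,74.25,34),("end",282,272,34),("endL",262.5,272,34),("endR",301.5,271.5,34),("stop_top",413,205,40),("stop_foot",407.5,199.5,12),("catch",368,237,33),("tape_s",402,64,22)]:
    P[n]=atz(m,u,v,z,True)[:2]; print(n,P[n].round(1))
post=P["post"]; d=P["lineB"]-post; 
ja=np.arctan2(*d[::-1]); pd=P["end"]-P["notch"]; pa=np.arctan2(*pd[::-1])
J=lambda p:np.array([[np.cos(ja),np.sin(ja)],[-np.sin(ja),np.cos(ja)]])@(p-post)
print("jig ang",ja,"line dir",np.arctan2(*(P["lineB"]-P["lineA"])[::-1]),"plank",pa,"len",np.linalg.norm(pd),"heel",P["end"]-232.5*np.r_[np.cos(pa),np.sin(pa)],"ctr",P["end"]-115*np.r_[np.cos(pa),np.sin(pa)])
for n in ["stop_top","stop_foot","catch","tape_s","notch","end"]: print(n,"jig",J(P[n]).round(1))
# triangulated heights with the top view
T=camera_model("top");t=lambda u,v:(220+u/5,120+v/4.6)
for n,a,b in [("post",(160,148),(319.5,37)),("notchmid",(198,234),(288,74.25)),("endF",(495,380),(301.5,271.5))]:
    print(n,[np.round(x,1) for x in tri(ray(T,*t(*a)),ray(m,*b,True))])
```

```text
post [645.4  81.6]
lineA [642.7  73.2]
lineB [ 601.6 -163.9]
notch [599.   69.2]
end [ 461.7 -115. ]
endL [ 442.2 -101.4]
endR [ 481.6 -128.2]
stop_top [ 637.5 -131.5]
stop_foot [ 639.9 -134.8]
catch [ 572.  -137.2]
tape_s [717.1  11. ]
jig ang -1.7471786109551986 line dir -1.742478865463382 plank -2.2111716099280017 len 229.7150647861653 heel [600.66686259  71.4434596 ] ctr [530.46103414 -22.77645153]
stop_top jig [211.2  29.7]
stop_foot jig [214.   32.6]
catch jig [228.3 -33.8]
tape_s jig [56.9 83. ]
notch jig [ 20.4 -43.5]
end jig [ 225.8 -146.3]
post [array([647.9,  82.4,  44.1]), np.float64(1.6)]
notchmid [array([601.8,  66.9,  -9.9]), np.float64(11.4)]
endF [array([ 481.2, -127. ,   34.7]), np.float64(2.1)]
```

>>> jog_arm:
  targets:
    - {"slide": [0.0068,0.0029,0.045],"twist": 0.027}
    - {"slide": [0.0068,0.0029,0.09],"twist": 0.027}
    - {"slide": [0.0068,0.0029,0.135],"twist": 0.027}
    - {"slide": [0.0068,0.0029,0.17],"twist": 0.027}
    - {"slide": [0.0068,0.0029,0.19],"twist": 0.027}
    - {"slide": [0.0068,0.0029,0.2],"twist": 0.027}
    - {"slide": [0.0068,0.0029,0.203],"twist": 0.027}
    - {"slide": [0.0068,0.0029,0.203],"twist": 0.027}
    - {"slide": [0.0068,0.0029,0.203],"twist": 0.027}

```text
time: 2.8
tool_pos: [531.4, -22.4, 33.8]
orientation: [[0.597, 0.802, 0.002], [0.802, -0.597, -0.0], [0.001, 0.002, -1.0]]
ft_force: [-0.0, 0.0, 0.8]
finger_gap: 93.0
```

>>> jog_arm:
  targets:
    - {"slide": [0,0,0],"twist": 0}
    - {"slide": [0,0,0],"twist": 0}
    - {"slide": [0,0,0],"twist": 0}
    - {"slide": [0,0,0],"twist": 0}
    - {"slide": [0,0,0],"twist": 0}
    - {"slide": [0,0,0],"twist": 0}
    - {"slide": [0,0,0],"twist": 0}
    - {"slide": [0,0,0],"twist": 0}
    - {"slide": [0,0,0],"twist": 0}
    - {"slide": [0,0,0],"twist": 0}
  fingers: 1
  newtons: 12

```text
time: 3.8
tool_pos: [530.7, -22.5, 32.6]
orientation: [[0.597, 0.802, -0.0], [0.802, -0.597, 0.0], [-0.0, -0.0, -1.0]]
ft_force: [0.2, -1.0, -0.6]
finger_gap: 46.1
```

Run:
```python
from h import *
s=state()
for k in ["time","tool_pos","orientation","ft_force","ft_torque","finger_gap"]: print(k,np.round(s[k],2).tolist())
```

```text
time 3.8
tool_pos [530.71, -22.46, 32.61]
orientation [[0.6, 0.8, -0.0], [0.8, -0.6, 0.0], [-0.0, -0.0, -1.0]]
ft_force [0.25, -1.01, -0.58]
ft_torque [-0.14, 0.18, -0.07]
finger_gap 46.09
```

>>> jog_arm:
  targets:
    - {"slide": [0,0.008,0],"twist": 0}
    - {"slide": [0,0.016,0],"twist": 0}
    - {"slide": [0,0.023,0],"twist": 0}
    - {"slide": [0.005,0.0295,0],"twist": 0}
    - {"slide": [0.012,0.0295,0],"twist": 0}
    - {"slide": [0.02,0.0295,0],"twist": 0}
    - {"slide": [0.025,0.0295,0],"twist": 0}
    - {"slide": [0.025,0.0295,0],"twist": 0}
    - {"slide": [0.025,0.0295,0],"twist": 0}

```text
time: 4.7
tool_pos: [569.4, -19.6, 32.6]
orientation: [[0.597, 0.802, 0.0], [0.802, -0.597, 0.0], [0.0, 0.0, -1.0]]
ft_force: [0.7, 0.5, 0.2]
finger_gap: 46.1
```

Run:
```python
from h import *
import pickle
s=state(); print(np.round(s["tool_pos"],1),np.round(s["ft_force"],1))
m=camera_model("wrist"); pickle.dump(m,open("w2.pkl","wb")); im=capture("wrist"); cv2.imwrite("pics/w2.png",im)
c=lambda x0,y0,w,h,f:cv2.resize(im[y0:y0+h,x0:x0+w],None,fx=f,fy=f,interpolation=cv2.INTER_CUBIC)
# where post expected
E=np.array(m["extrinsics"]);q=np.linalg.inv(E)@np.r_[645,81.5,45,1];t=np.arctan2(np.hypot(q[0],q[1]),q[2]);k=t*325.19/np.hypot(q[0],q[1]);print(m["cx"]+k*q[0],m["cy"]+k*q[1])
cv2.imwrite("pics/w2b.png",cv2.resize(im[0:300,80:480],(800,600),interpolation=cv2.INTER_CUBIC))
```

```text
[569.4 -19.6  32.6] [0.7 0.5 0.2]
282.60963720977554 11.85848373423346
```

View pics/w2b.png

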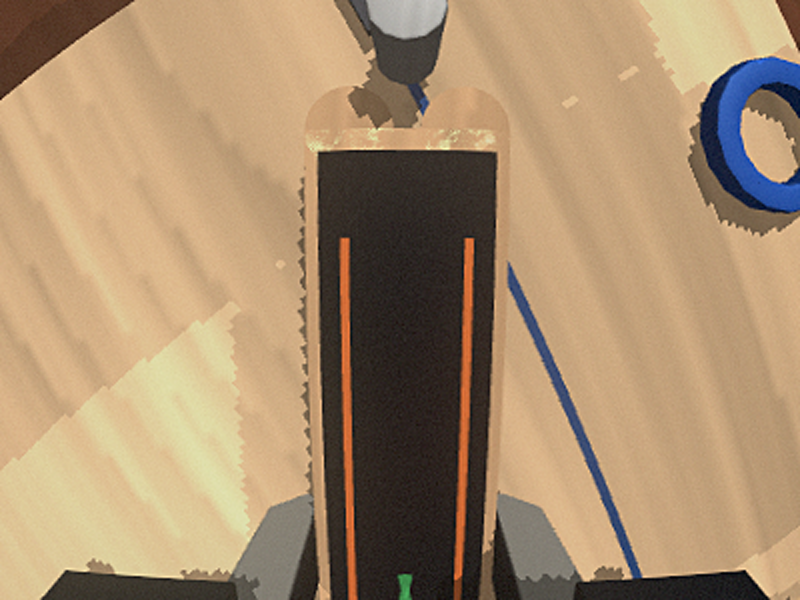

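The post (408,30 in this crop) lines up with the notch (407,127), with about 9 mm to go. I'll feel for contact from here.

>>> jog_arm:
  targets:
    - {"slide": [0.003,0,0],"twist": 0}
    - {"slide": [0.005,0,0],"twist": 0}
    - {"slide": [0.006,0,0],"twist": 0}
    - {"slide": [0.007,0,0],"twist": 0}
    - {"slide": [0.0075,0,0],"twist": 0}
    - {"slide": [0.008,0,0],"twist": 0}
    - {"slide": [0.008,0,0],"twist": 0}
    - {"slide": [0.008,0,0],"twist": 0}

```text
time: 5.55
tool_pos: [574.1, -13.6, 32.6]
orientation: [[0.597, 0.802, 0.0], [0.802, -0.597, 0.0], [0.0, -0.0, -1.0]]
ft_force: [-1.0, -0.8, -0.8]
finger_gap: 45.7
```

>>> jog_arm:
  targets:
    - {"slide": [0.0005,0,0],"twist": 0}
    - {"slide": [0.001,0,0],"twist": 0}
    - {"slide": [0.001,0,0],"twist": 0}

```text
time: 5.85
tool_pos: [574.7, -12.8, 32.6]
orientation: [[0.597, 0.802, 0.0], [0.802, -0.597, 0.0], [0.0, -0.0, -1.0]]
ft_force: [0.2, -0.1, -0.1]
finger_gap: 46.1
```

>>> jog_arm:
  targets:
    - {"slide": [0.0005,0,0],"twist": 0}
    - {"slide": [0.001,0,0],"twist": 0}
    - {"slide": [0.001,0,0],"twist": 0}

```text
time: 6.15
tool_pos: [575.3, -12.0, 32.6]
orientation: [[0.597, 0.802, -0.0], [0.802, -0.597, -0.0], [-0.0, -0.0, -1.0]]
ft_force: [-1.1, -0.8, 0.3]
finger_gap: 45.8
```

>>> jog_arm:
  targets:
    - {"slide": [0.0005,0,0],"twist": 0}
    - {"slide": [0.001,0,0],"twist": 0}
    - {"slide": [0.001,0,0],"twist": 0}

```text
time: 6.45
tool_pos: [575.4, -11.5, 32.6]
orientation: [[0.597, 0.802, -0.001], [0.802, -0.597, -0.0], [-0.001, -0.001, -1.0]]
ft_force: [-3.8, -4.9, 2.6]
finger_gap: 45.8
```

>>> jog_arm:
  targets:
    - {"slide": [0.0005,0,0],"twist": 0}
    - {"slide": [0.001,0,0],"twist": 0}
    - {"slide": [0.001,0,0],"twist": 0}

```text
time: 6.75
tool_pos: [575.5, -11.3, 32.6]
orientation: [[0.597, 0.802, -0.002], [0.802, -0.597, -0.001], [-0.002, -0.001, -1.0]]
ft_force: [-6.9, -10.2, 4.6]
finger_gap: 45.7
```

>>> jog_arm:
  targets:
    - {"slide": [-0.001,0,0],"twist": 0}
    - {"slide": [-0.001,0,0],"twist": 0}
    - {"slide": [-0.001,0,0],"twist": 0}

```text
time: 7.05
tool_pos: [575.5, -11.5, 32.6]
orientation: [[0.597, 0.802, -0.001], [0.802, -0.597, -0.0], [-0.001, -0.001, -1.0]]
ft_force: [-3.8, -4.7, 1.7]
finger_gap: 46.1
```

>>> jog_arm:
  targets:
    - {"slide": [0.0001,0.0035,0],"twist": -0.03}
    - {"slide": [0.0002,0.007,0],"twist": -0.06}
    - {"slide": [0.0005,0.0105,0],"twist": -0.09}
    - {"slide": [0.0008,0.014,0],"twist": -0.12}
    - {"slide": [0.0013,0.0175,0],"twist": -0.15}
    - {"slide": [0.0013,0.0175,0],"twist": -0.15}
    - {"slide": [0.0013,0.0175,0],"twist": -0.15}

```text
time: 7.75
tool_pos: [590.6, -21.0, 32.6]
orientation: [[0.47, 0.883, -0.001], [0.883, -0.47, -0.001], [-0.001, -0.0, -1.0]]
ft_force: [-2.5, -5.2, 1.8]
finger_gap: 46.1
```

>>> jog_arm:
  targets:
    - {"slide": [0,0,0],"twist": 0}
    - {"slide": [0,0,0],"twist": 0}
    - {"slide": [0,0.0023,0],"twist": -0.02}
    - {"slide": [0.0001,0.0047,0],"twist": -0.04}
    - {"slide": [0.0002,0.007,0],"twist": -0.06}
    - {"slide": [0.0004,0.0093,0],"twist": -0.08}
    - {"slide": [0.0004,0.0093,0],"twist": -0.08}
    - {"slide": [0.0004,0.0093,0],"twist": -0.08}
  fingers: 1
  newtons: 45

```text
time: 8.55
tool_pos: [599.0, -25.1, 32.6]
orientation: [[0.398, 0.917, -0.0], [0.917, -0.398, -0.001], [-0.001, -0.0, -1.0]]
ft_force: [-2.3, -4.8, 1.2]
finger_gap: 45.6
```

>>> jog_arm:
  targets:
    - {"slide": [0,0.0012,0],"twist": -0.01}
    - {"slide": [0,0.0023,0],"twist": -0.02}
    - {"slide": [0.0001,0.0035,0],"twist": -0.03}
    - {"slide": [0.0001,0.0035,0],"twist": -0.03}

```text
time: 8.95
tool_pos: [601.4, -26.0, 32.6]
orientation: [[0.372, 0.928, -0.003], [0.928, -0.372, 0.0], [-0.001, -0.002, -1.0]]
ft_force: [-8.5, -3.6, 6.1]
finger_gap: 45.8
```

>>> jog_arm:
  targets:
    - {"slide": [0,0.0012,0],"twist": -0.01}
    - {"slide": [0,0.0023,0],"twist": -0.02}
    - {"slide": [0.0001,0.0035,0],"twist": -0.03}
    - {"slide": [0.0001,0.0035,0],"twist": -0.03}

```text
time: 9.35
tool_pos: [605.3, -27.5, 32.6]
orientation: [[0.343, 0.939, -0.001], [0.939, -0.343, -0.0], [-0.001, -0.001, -1.0]]
ft_force: [-3.8, -5.9, 3.0]
finger_gap: 45.7
```

```bash
cat > st.py <<'E'
from h import *
s=state();R=np.array(s["orientation"]);p=np.array(s["tool_pos"])
print("t",s["time"],"F tool",(R.T@s["ft_force"]).round(1),"Tq",np.round(s["ft_torque"],2),"gap",round(s["finger_gap"],2))
a=np.arctan2(R[1,0],R[0,0])-np.pi
print("plank ang",round(a,4),"off jig(-1.744)",round(a+1.744,3),"heel",(p[:2]+117.5*R[:2,0]).round(1),"tool",p.round(1))
E
python3 st.py
```

```text
t 9.35 F tool [-6.9 -1.6 -3. ] Tq [-1.01  0.88  0.03] gap 45.68
plank ang -1.9205 off jig(-1.744) -0.177 heel [645.5  82.8] tool [605.3 -27.5  32.6]
```

>>> jog_arm:
  targets:
    - {"slide": [0,0.0012,0],"twist": -0.01}
    - {"slide": [0,0.0023,0],"twist": -0.02}
    - {"slide": [0.0001,0.0035,0],"twist": -0.03}
    - {"slide": [0.0001,0.0047,0],"twist": -0.04}
    - {"slide": [0.0001,0.0047,0],"twist": -0.04}

```text
time: 9.85
tool_pos: [609.7, -29.1, 32.6]
orientation: [[0.305, 0.952, -0.001], [0.952, -0.305, -0.001], [-0.001, -0.001, -1.0]]
ft_force: [-4.1, -4.6, 2.2]
finger_gap: 45.9
```

>>> jog_arm:
  targets:
    - {"slide": [0,0.0012,0],"twist": -0.01}
    - {"slide": [0,0.0023,0],"twist": -0.02}
    - {"slide": [0.0001,0.0035,0],"twist": -0.03}
    - {"slide": [0.0001,0.0035,0],"twist": -0.03}

```text
time: 10.25
tool_pos: [613.1, -30.1, 32.6]
orientation: [[0.276, 0.961, -0.001], [0.961, -0.276, -0.001], [-0.001, -0.001, -1.0]]
ft_force: [-4.5, -5.1, 2.5]
finger_gap: 45.3
```

```bash
python3 st.py
```

```text
t 10.25 F tool [-6.2 -2.9 -2.5] Tq [-1.04  0.87  0.01] gap 45.26
plank ang -1.8505 off jig(-1.744) -0.106 heel [645.5  82.8] tool [613.1 -30.1  32.6]
```

>>> jog_arm:
  targets:
    - {"slide": [0,0.0012,0],"twist": -0.01}
    - {"slide": [0,0.0023,0],"twist": -0.02}
    - {"slide": [0,0.0023,0],"twist": -0.02}

```text
time: 10.55
tool_pos: [615.3, -30.7, 32.6]
orientation: [[0.257, 0.966, -0.001], [0.966, -0.257, -0.001], [-0.001, -0.001, -1.0]]
ft_force: [-5.5, -5.0, 1.7]
finger_gap: 45.9
```

>>> jog_arm:
  targets:
    - {"slide": [0,0.0012,0],"twist": -0.01}
    - {"slide": [0,0.0023,0],"twist": -0.02}
    - {"slide": [0,0.0023,0],"twist": -0.02}

```text
time: 10.85
tool_pos: [617.6, -31.3, 32.6]
orientation: [[0.237, 0.971, -0.001], [0.971, -0.237, -0.001], [-0.001, -0.001, -1.0]]
ft_force: [-3.8, -5.6, 1.9]
finger_gap: 45.4
```

>>> jog_arm:
  targets:
    - {"slide": [0,0.0012,0],"twist": -0.01}
    - {"slide": [0,0.0023,0],"twist": -0.02}
    - {"slide": [0,0.0023,0],"twist": -0.02}

```text
time: 11.15
tool_pos: [619.8, -31.9, 32.6]
orientation: [[0.218, 0.976, -0.001], [0.976, -0.218, -0.0], [-0.001, -0.001, -1.0]]
ft_force: [-2.9, -5.0, 1.9]
finger_gap: 46.0
```

```bash
python3 st.py
```

```text
t 11.15 F tool [-5.5 -1.7 -1.9] Tq [-0.97  0.87 -0.05] gap 46.04
plank ang -1.7907 off jig(-1.744) -0.047 heel [645.5  82.8] tool [619.8 -31.9  32.6]
```

>>> jog_arm:
  targets:
    - {"slide": [0,0.0006,0],"twist": -0.005}
    - {"slide": [0,0.0012,0],"twist": -0.01}
    - {"slide": [0,0.0018,0],"twist": -0.015}
    - {"slide": [0,0.0018,0],"twist": -0.015}

```text
time: 11.55
tool_pos: [621.5, -32.2, 32.6]
orientation: [[0.204, 0.979, -0.001], [0.979, -0.204, -0.0], [-0.001, -0.001, -1.0]]
ft_force: [-4.6, -5.3, 2.5]
finger_gap: 45.7
```

>>> jog_arm:
  targets:
    - {"slide": [0,0.0006,0],"twist": -0.005}
    - {"slide": [0,0.0012,0],"twist": -0.01}
    - {"slide": [0,0.0012,0],"twist": -0.01}

```text
time: 11.85
tool_pos: [622.6, -32.5, 32.6]
orientation: [[0.194, 0.981, -0.001], [0.981, -0.194, -0.0], [-0.001, -0.001, -1.0]]
ft_force: [-5.2, -4.9, 2.6]
finger_gap: 46.0
```

```bash
python3 st.py
```

```text
t 11.85 F tool [-5.9 -4.1 -2.6] Tq [-0.95  0.86 -0.11] gap 46.04
plank ang -1.7659 off jig(-1.744) -0.022 heel [645.4  82.8] tool [622.6 -32.5  32.6]
```

>>> jog_arm:
  targets:
    - {"slide": [0,0.0006,0],"twist": -0.005}
    - {"slide": [0,0.0012,0],"twist": -0.01}
    - {"slide": [0,0.0012,0],"twist": -0.01}

```text
time: 12.15
tool_pos: [624.4, -32.8, 32.7]
orientation: [[0.183, 0.983, 0.0], [0.983, -0.183, -0.001], [-0.001, 0.0, -1.0]]
ft_force: [-1.9, -5.0, 0.5]
finger_gap: 45.6
```

```bash
python3 st.py
python3 - <<'E'
from h import *
im=capture("wrist"); cv2.imwrite("pics/w3.png",im)
cv2.imwrite("pics/w3b.png",cv2.resize(im,(800,600),interpolation=cv2.INTER_CUBIC))
E
```

```text
t 12.15 F tool [-5.3 -0.9 -0.5] Tq [-1.07  0.37  0.38] gap 45.62
plank ang -1.755 off jig(-1.744) -0.011 heel [645.9  82.7] tool [624.4 -32.8  32.7]
```

View pics/w3b.png

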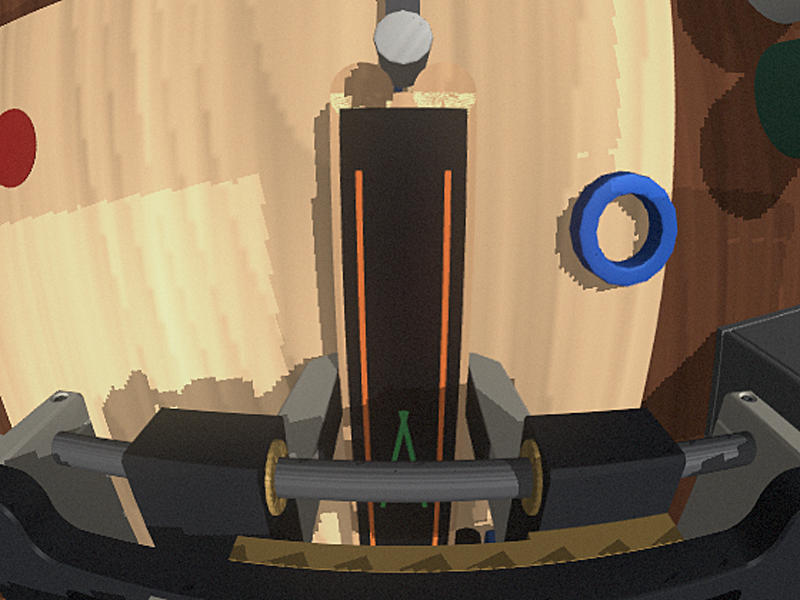

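The image shows the notch seated on the post (404,75), and the lateral force suddenly dropped, so the catch may have sprung out. I'll press a little further to feel the stop.

>>> jog_arm:
  targets:
    - {"slide": [0,0.0006,0],"twist": -0.005}
    - {"slide": [0,0.0006,0],"twist": -0.005}
    - {"slide": [0,0.0006,0],"twist": -0.005}

```text
time: 12.5
tool_pos: [624.4, -32.8, 32.7]
orientation: [[0.179, 0.984, -0.001], [0.984, -0.179, -0.001], [-0.001, -0.001, -1.0]]
ft_force: [-4.9, -5.8, 2.9]
finger_gap: 45.6
```

```bash
python3 st.py
```

```text
t 12.5 F tool [-6.6 -3.8 -2.9] Tq [-0.96  0.91 -0.07] gap 45.58
plank ang -1.7508 off jig(-1.744) -0.007 heel [645.4  82.8] tool [624.4 -32.8  32.7]
```

>>> jog_arm:
  targets:
    - {"slide": [0,0.0006,0],"twist": -0.005}
    - {"slide": [0,0.0006,0],"twist": -0.005}
    - {"slide": [0,0.0006,0],"twist": -0.005}

```text
time: 12.8
tool_pos: [624.4, -32.8, 32.6]
orientation: [[0.175, 0.985, -0.002], [0.985, -0.175, -0.0], [-0.0, -0.002, -1.0]]
ft_force: [-8.2, -4.2, 5.6]
finger_gap: 45.8
```

```bash
python3 st.py
```

```text
t 12.8 F tool [-5.6 -7.3 -5.6] Tq [-0.98  1.42 -0.49] gap 45.81
plank ang -1.7468 off jig(-1.744) -0.003 heel [645.   82.9] tool [624.4 -32.8  32.6]
```

The TCP stalled and the force is rising, so the stop has been reached. I'll relax the preload, open, and lift.

>>> jog_arm:
  targets:
    - {"slide": [-0.0004,-0.0006,0],"twist": 0.002}
    - {"slide": [-0.0008,-0.0011,0],"twist": 0.004}
    - {"slide": [-0.0008,-0.0011,0],"twist": 0.004}
    - {"slide": [-0.0008,-0.0011,0],"twist": 0.004}

```text
time: 13.2
tool_pos: [624.4, -32.9, 32.7]
orientation: [[0.178, 0.984, 0.0], [0.984, -0.178, 0.0], [0.0, 0.0, -1.0]]
ft_force: [-0.8, 0.1, 1.7]
finger_gap: 45.6
```

```bash
python3 st.py
```

```text
t 13.2 F tool [-0.  -0.8 -1.7] Tq [-0.04  0.22 -0.18] gap 45.6
plank ang -1.7498 off jig(-1.744) -0.006 heel [645.3  82.7] tool [624.4 -32.9  32.7]
```

>>> jog_arm:
  targets:
    - {"slide": [0,0,0],"twist": 0}
    - {"slide": [0,0,0],"twist": 0}
    - {"slide": [0,0,0],"twist": 0}
    - {"slide": [0,0,0],"twist": 0}
    - {"slide": [0,0,0],"twist": 0}
    - {"slide": [0,0,0],"twist": 0}
  fingers: -0.5

```text
time: 13.8
tool_pos: [624.2, -33.1, 32.6]
orientation: [[0.178, 0.984, 0.0], [0.984, -0.178, -0.0], [0.0, 0.0, -1.0]]
ft_force: [0.5, -0.3, 0.1]
finger_gap: 69.8
```

```bash
python3 st.py
```

```text
t 13.8 F tool [-0.2  0.6 -0.1] Tq [-0.04  0.05  0.  ] gap 69.8
plank ang -1.7498 off jig(-1.744) -0.006 heel [645.1  82.5] tool [624.2 -33.1  32.6]
```

Now I'll lift, with the tool moving back toward the post (+tool x) so the camera sees the head end.

>>> jog_arm:
  targets:
    - {"slide": [0,0,-0.01],"twist": 0}
    - {"slide": [0,0,-0.03],"twist": 0}
    - {"slide": [0,0,-0.06],"twist": 0}
    - {"slide": [0,0,-0.1],"twist": 0}
    - {"slide": [-0.04,0,-0.13],"twist": 0}
    - {"slide": [-0.085,0,-0.15],"twist": 0}
    - {"slide": [-0.13,0,-0.15],"twist": 0}
    - {"slide": [-0.13,0,-0.15],"twist": 0}
    - {"slide": [-0.13,0,-0.15],"twist": 0}
    - {"slide": [-0.13,0,-0.15],"twist": 0}

```text
time: 14.8
tool_pos: [601.1, -160.1, 182.8]
orientation: [[0.177, 0.984, -0.0], [0.984, -0.177, 0.0], [0.0, -0.0, -1.0]]
ft_force: [-0.1, 0.0, -0.3]
finger_gap: 70.0
```

Run:
```python
from h import *
import pickle
m=camera_model("wrist"); pickle.dump(m,open("w4.pkl","wb"))
im=capture("wrist"); cv2.imwrite("pics/w4.png",im)
E=np.array(m["extrinsics"])
def proj(p):
    q=np.linalg.inv(E)@np.r_[p,1];t=np.arctan2(np.hypot(q[0],q[1]),q[2]);k=t*325.19/np.hypot(q[0],q[1]);return m["cx"]+k*q[0],m["cy"]+k*q[1]
j=np.array([np.cos(-1.744),np.sin(-1.744)])
u,v=proj(np.r_[np.array([645,82])+225*j,30]); print(u,v)
x0,y0=int(np.clip(u-75,0,410)),int(np.clip(v-56,0,308)); print(x0,y0)
cv2.imwrite("pics/w4b.png",cv2.resize(im[y0:y0+112,x0:x0+150],None,fx=5.3,fy=5.3,interpolation=cv2.INTER_CUBIC))
```

```text
283.6117056588258 175.76546662884346
208 119
```

View pics/w4b.png

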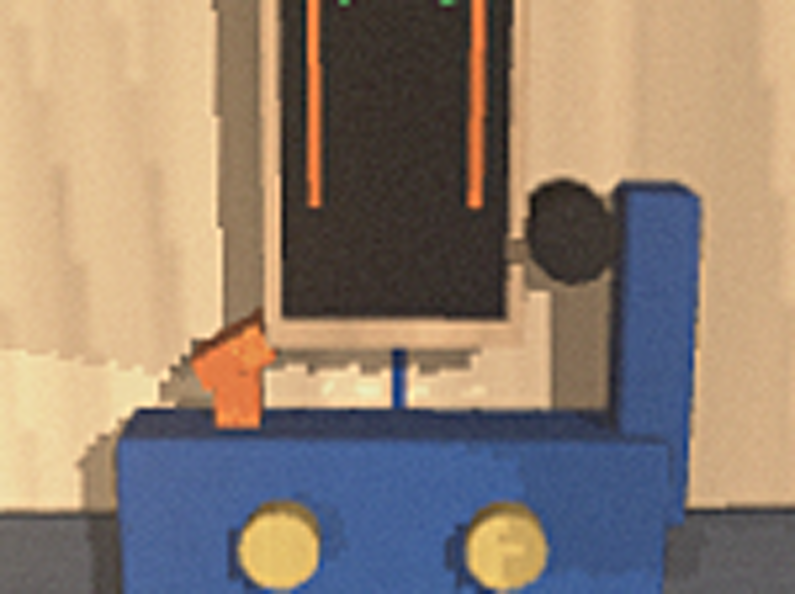

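Run:
```python
from h import *
im=cv2.imread("pics/w4.png"); cv2.imwrite("pics/w4c.png",cv2.resize(im[0:150,200:400],None,fx=4,fy=4,interpolation=cv2.INTER_CUBIC))
c=capture("top"); a=cv2.imread("pics/top0.png")
d=cv2.absdiff(a,c).max(2); print([(n,int(d[y-12:y+12,x-12:x+12].max())) for n,x,y in [("tape_s",274,134),("tin",152,200),("cupw",145,245),("cupb",156,165),("tape",402,212),("brush",390,160),("sample",428,260)]])
```

```text
[('tape_s', 32), ('tin', 54), ('cupw', 70), ('cupb', 31), ('tape', 64), ('brush', 34), ('sample', 32)]
```

View pics/w4c.png

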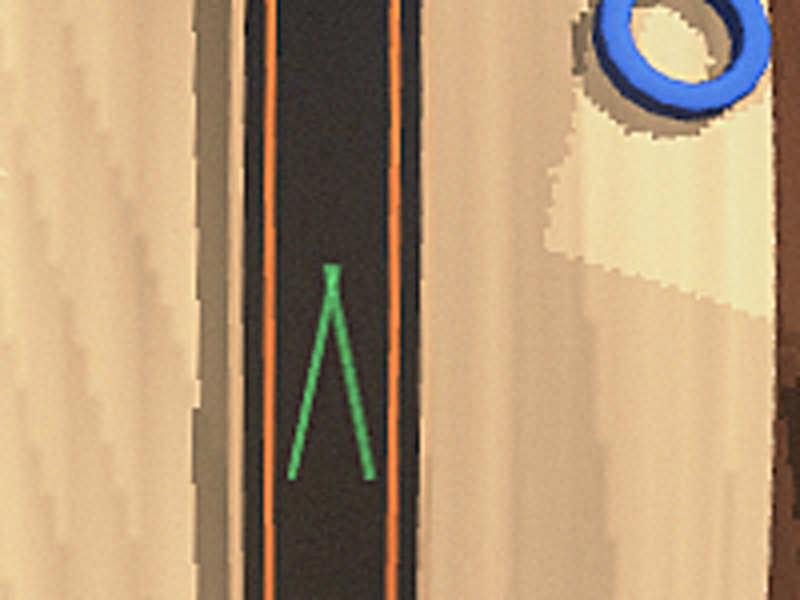

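Run:
```python
from h import *
import pickle
m=pickle.load(open("w4.pkl","rb"))
p=atz(m,208+394/5.3,119+349/5.3,34,True)[:2]; q=np.array([645.4,82.6]); print(p,np.linalg.norm(p-q),np.arctan2(*(p-q)[::-1]))
print(np.round(state()["ft_force"],1))
print(hand_in())
```

```text
[ 603.64019338 -147.19925022] 233.56278995705543 -1.75055767837882
[0.  0.7 0.1]
the job is handed in; nothing more can be done
None
```

I loaded the plank into the jig and handed the job in, after about 15 s of robot time. No verdict is reported.

- **How it went:** I gripped the plank mid-length and brought the notch onto the post while it was still askew by about 0.47 rad. The contact force there peaked near 12 N. I then swung it round the post under about 5 N of preload, past the catch and on to the stop. The lateral force dropped when the catch snapped out, then rose to about 7 N while the tool stood still. I relaxed the preload, let go and lifted clear.
- **Final picture:** The orange nose stands out behind the plank's end corner, and the plank's side is against the stop.
- **Measured position:** The plain end is 233.6 mm from the post, against 232.5 mm nominal and a calibration good to about 2 mm. The line is within about 0.01 rad of the jig x axis. The tool force was near zero at hand-in.

**Less certain:**
- The post end was outside the final picture, so the notch seating rests on that distance and the tool readings before release.
- The exact catch travel was not measured.
- My before/after picture comparison of the bystanders was noisy and inconclusive, but the arm never went near them except tape_s. That roll still lay beside the plank in the last close-up, though I did not re-measure it.

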